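# Hang the pocket meter on the display stand by its snap hook

### The arm

A 6-joint arm with a two-finger parallel gripper is mounted at the origin on the work surface. World frame = base frame: x ahead of the robot, y to its left, z up, the work surface at z = 0. Lengths are in mm, angles in rad, forces in N, time in s.
With the tool pointing down it reaches from about 275 to 1000 mm from the base axis. Payload 8.4 kg.
Tool frame: the origin (TCP) lies on the centre line of the jaws, within the pads' length; the fingertips stand 25 mm ahead of it and the grasp point (between the pads) lies 6 mm ahead of it; z points along the fingers, x is the direction in which the jaws open and shut, and the axes are right-handed (so a half turn about z gives the same grasp; the last joint's range is limited). The gripper opens to 85 mm and grips with 20 to 120 N. Pads are 22 mm wide; open, the fingers measure 114 mm over their backs; the gripper's body (76 mm by 85 mm) begins 54 mm behind the grasp point. The pads swing forward as they close: fully open they stand 13 mm farther back than shut.
Start: joints at [-1.287, 0.353, 1.633, -0, 1.155, -0.002], TCP at [176.202, -599.651, 256.281] pointing down, gripper open.
Joint ranges: [-2.63, 2.63], [-0.92, 2.1], [0.06, 2.66], [-1.3, 4.44], [0, 2.69], [-3.02, 3.02]. Speed limits (rad/s): [2.22, 2.22, 2.79, 3.14, 3.14, 3.14].

### API

Orientations are given as [roll, pitch, yaw] about the fixed x, y, z axes, in that order (R = Rz(yaw) Ry(pitch) Rx(roll)).
In Python, from rig import r gives the robot as it stands. The module is installed in compiled form; this text tells all that it offers.
- The arm moves only by the tool jog_arm, never from a script. Its argument "deltas" is a list of rows, each an object with "gripper": the gripper command: -1 is fully open, 1 is shut, values between are in proportion; "translation": the shift along the world's x, y, z in units of 10 cm (1.0 is 10 cm), a list of three; "dr": the turn, a rotation vector about the world's x, y, z in units of pi/2 rad (1.0 is pi/2 rad), a list of three. In form: [{"gripper": gripper, "translation": [x, y, z], "dr": [wx, wy, wz]}, ...]. A call has 1 to 12 rows; each row shifts and turns the commanded pose from where the row before left it; what a row does not reach is not made up. A row lasts 1/12 s, in which the tool goes at most 41.7 mm and 7.16 degrees, less where a joint would pass 70% of its speed; a pose out of reach is approached as far as the arm can. A call with a number of a shift or a turn outside -1 to 1 is refused whole. A call with a gripper value outside its range is refused whole. The fingers move at their own pace and stop on an object; "squeeze" is the grip in N (left out, the last holds). Time passes only in rows, so rows that do not move let the fingers close. It gives the time, the measured TCP pose, the force and the opening at its end, in the units of the state.
- r.sense(): the state, without advancing time (a new reading comes with each control period).
- r.grab_frame(name): name is "side" or "top" or "wrist"; returns the picture (420x560x3 uint8, blue, green, red); there is no depth.
- r.calibration(name): a dict with "mtx" (3x3 intrinsics, pixels), "k1" (the pictures are not rectified: a ray, as slopes to the right and down, at radius r is drawn at 1 + k1 r^2 times it, then the intrinsics apply), "world_from_camera" (4x4, takes a point from camera to world coordinates). Camera axes: x right, y down, z forward; pixel columns grow to the right and rows downward; lengths in mm; the calibration is good to about 2 mm. A picture is of the moment at which its call begins: read the wrist's pose just before it. calibration takes no time and is no camera call; for the wrist camera it gives the pose at the moment of the call.
- r.sign_off(): hands the job in, once; it reports no verdict.
The state is a dict: "clock": time; "qpos": joint angles; "qvel": joint speeds; "joint_efforts": joint torques, N m; "eef_pos": TCP position; "tcp_rot": TCP orientation; "contact_force": force on the tool from outside, world axes, zero at the start; "wrist_torque": the same for the moment, N m; "opening": opening from 0.0 (shut) to 1.0 (fully open).
Only numpy, scipy, OpenCV 4.12 (cv2) and the standard library are available. Lean on these libraries where they do the work, as an engineer would, in place of code of your own. Each camera call takes 0.05 s, during which the arm holds its last target. There are 200 camera calls.

### The job

Hang the pocket meter that has the snap hook on the eye of the display stand: pick it up, press the hook's sprung gate gently against the bar of the eye until the bar is inside the hook, let the gate snap shut behind it, and leave the meter hanging upright and still with the gate closed. The meter is delicate: keep it upright all the way (never more than 10 degrees off) press the bar in with no more than about 15 N, and never knock the stand hard. Leave the other things on the table where they are.

Things in the scene. Friction and masses are not known exactly. Their poses are not given: they have to be found in the camera images.
- meter: Pocket meter, about 0.3 kg, upright on the table: black case 64 (x) x 38 (y) x 76 (z) mm, pale scale on both y faces, rigid steel snap hook on top (lies in the plane y = 0), flat grip plate above it, 206 mm tall in all. Origin: centre of the underside; z up; x is the way the hook's gate faces. Its double without a hook is not meant.
- grip_plate (a point): Centre of the flat steel grip plate above the hook, at meter (0, 0, 184) mm. The plate is 32 (x) x 10 (y) mm and reaches from z 162 to 206; pinch it from above across its 10 mm, firmly (some 80 N), as pressing the gate twists the plate in the grip. Axes as the meter's.
- throat (a point): Middle of the hook's inside, meter (0, 0, 118) mm; axes as the meter's. The eye's bar should meet the gate at about this height (112 to 122). Hook of 8 mm round bar, centre lines x/z in mm: lower bar z 92; spine x -16; roof from (-16,142) up to its apex (0,160) and down to (16,142), nose from there down, ending at z 133. The gate fills the gap below the nose, x 16.
- seat (a point): Where the centre of the eye's 8 mm bar lies in the hook when the meter hangs from it, under the roof's apex: meter (0, 0, 148) mm, so that the meter's underside is then about 52 mm above the table. Axes as the meter's.
- gate (a joint): Angle of the hook's sprung gate, rad: 0 shut, to 1.25 swung in towards the spine. Aluminium bar 6 mm thick, 37 mm long, foot hinged at meter x 16, z 96 mm. Yields to 2.5 to 5 N at half height, closes by itself. With the eye's bar pressed in to the spine it still leans on the bar; it snaps shut below the bar once the hook is lowered some 15 mm, the bar rising under the roof.
- stand: Display stand fixed to the table: dark foot 100 x 120 x 14 mm, grey 22 mm post, dark clamp on top reaching 215 mm up. Origin: on the table below the post's axis; z up. From the clamp a steel stem runs along the stand's own -x at y = 0 with the eye at its end. The hook goes onto the eye by moving along the stand's +x, its gate facing that way.
- stem_root (a point): Point on the post's axis at the stem's and eye's height, 200 mm up; axes as the stand's. The eye is a level loop of 8 mm bar, 44 x 44 mm between centre lines. How far the stem sticks out differs each time and is NOT measured: the outer bar (parallel to y) lies at x -86 to -176 mm. It gives 0.1 mm per N. From touching the gate to touching the spine the hook travels about 23 mm.
- plain_meter: Bystander: a pocket meter with the same case (64 x 38 x 76 mm) but no hook, only two brass terminals on top. Origin: centre of the underside.
- jar: Bystander: amber glass jar with a steel lid, 56 mm across, 75 mm tall. Origin: centre of the underside.
- spool: Bystander: empty wooden spool, 64 mm across, 44 mm tall. Origin: centre of the underside.
- transformer: Bystander: small iron-cored transformer with a copper winding, 70 x 60 x 50 mm. Origin: centre of the underside.
- screwdriver: Bystander: screwdriver lying along its own x. Origin: under its middle, on the table.
Things that resemble listed ones, but are neither listed nor needed, are in the scene too. Leave any blue look-alike of the stand alone.

How it is judged (in metres and radians):
On the way, in this order (a step that is already met when the one before it is completed fails the run):
1. the meter is lifted off the table (height (world z) of meter above 0.03 m and contact force between meter and stand below 0.1 N), for 0.2 s.
2. the gate is pressed open against the eye (value of joint gate above 0.4 rad and contact force between meter and stand above 0.5 N), for 0.1 s.
3. the gate has snapped shut with the hook at the eye's height (value of joint gate below 0.08 rad and x of meter in the frame of stand above -0.195 m and height (world z) of meter between 0.04 and 0.075 m), for 0.1 s.
At the end, for the whole second after the job is handed in: The meter hangs from the eye by the roof of its hook (underside 45 to 58 mm above the table, within 25 mm of the stand's middle plane, 70 to 190 mm from the post's axis), upright within 0.18 rad, slower than 40 mm/s, its weight on the stand and the gate shut (under 0.08 rad) (value of joint gate below 0.08 rad and height (world z) of meter between 0.045 and 0.058 m and angle between meter's own z axis and vertical below 0.18 rad and x of meter in the frame of stand between -0.19 and -0.07 m and y of meter in the frame of stand between -0.025 and 0.025 m and contact force between meter and stand above 1 N and linear speed of meter below 0.04 m/s); the robot touches nothing.
It fails at once if the hook is pressed onto the eye with more than 16 N while its gate is pushed open (contact force between meter and stand above 16 N and value of joint gate above 0.15 rad).
It fails at once if the stand is knocked or loaded with more than 30 N (contact force between stand and anything else above 30 N).
It fails at once if the meter is tipped by more than 0.18 rad (10 degrees) (angle between meter's own z axis and vertical above 0.18 rad).
It fails at once if another thing on the table is shifted by more than 30 mm (distance of any of plain_meter, jar, spool, screwdriver, transformer from where it was at the start of the episode above 0.03 m).
It also fails if it takes over 58 s, if anything falls off the work surface, if the arm or the gripper's body presses on something with over 40 N, if the wrist force passes 120 N, or if a joint passes its speed limit or range.

## Working session

There is one attempt and no reset: what is moved stays moved. The work goes in short steps, Python scripts to look and compute and a tool call to move; the robot and the scene stay as the last step left them, time stands still between calls to the robot, and variables do not carry over. Pictures are saved under pics/ and viewed, about 8 in all and at most 12, crops included, and the job is handed in when it is done.

Besides the shell and the picture viewer there is one more tool, called after "Request:" in YAML: its name, and indented under it one key for each argument. jog_arm: Moves the arm, as the interface text tells. Shifts and turns lie within -1 to 1; 1 stands for 10 cm of shift or pi/2 rad of turn. Its arguments: {"type":"object","properties":{"deltas":{"type":"array"},"squeeze":{"type":"number"}},"required":["deltas"]}

```bash
mkdir -p pics; cat > h.py <<'E'
import numpy as np,cv2
from rig import r
def ray(name,uv,cal=None):
    c=cal or r.calibration(name); K=np.array(c["mtx"]);k=c["k1"];T=np.array(c["world_from_camera"])
    d=np.array([(uv[0]-K[0,2])/K[0,0],(uv[1]-K[1,2])/K[1,1]]);u=d.copy()
    for _ in range(20): u=d/(1+k*(u@u))
    v=T[:3,:3]@np.array([u[0],u[1],1]);return T[:3,3],v/np.linalg.norm(v)
def onz(name,uv,z,cal=None):
    o,v=ray(name,uv,cal);return o+v*(z-o[2])/v[2]
def proj(name,p,cal=None):
    c=cal or r.calibration(name); K=np.array(c["mtx"]);T=np.array(c["world_from_camera"])
    q=T[:3,:3].T@(np.array(p)-T[:3,3]);u=q[:2]/q[2];u=u*(1+c["k1"]*(u@u));return K[:2,:2]@u+K[:2,2]
def tri(a,b):
    (o1,v1),(o2,v2)=a,b
    s=np.linalg.lstsq(np.c_[v1,-v2],o2-o1,rcond=None)[0]
    p,q=o1+s[0]*v1,o2+s[1]*v2;return (p+q)/2,np.linalg.norm(p-q)
E
python3 - <<'E'
from h import *
for n in("top","side"):
    cv2.imwrite(f"pics/{n}0.png",r.grab_frame(n));c=r.calibration(n);print(n,np.round(c["mtx"],1).tolist(),c["k1"],np.round(c["world_from_camera"],3).tolist())
print(r.sense())
E
```

```text
top [[437.0, 0.0, 277.3], [0.0, 437.0, 210.1], [0.0, 0.0, 1.0]] -0.08758500695322495 [[-0.004, -0.997, 0.08, 484.56], [-1.0, 0.004, -0.0, 18.131], [0.0, -0.08, -0.997, 1147.647], [0.0, 0.0, 0.0, 1.0]]
side [[407.1, 0.0, 284.3], [0.0, 407.1, 208.8], [0.0, 0.0, 1.0]] -0.11218619773284037 [[-0.977, -0.161, 0.136, 452.063], [-0.211, 0.706, -0.676, 643.13], [0.013, -0.689, -0.724, 824.945], [0.0, 0.0, 0.0, 1.0]]
{'clock': 0.1, 'qpos': array([-1.28740146e+00,  3.53567194e-01,  1.63407678e+00,  1.57657839e-05,
        1.15519599e+00, -2.38310140e-03]), 'qvel': array([ 0.00063598, -0.00081881, -0.00023942, -0.00012037,  0.00096239,
       -0.00072355]), 'joint_efforts': array([ 3.52983607e-04, -6.06356335e+01, -3.42817247e+01,  4.89295337e-05,
        3.87731256e-03, -2.86722582e-05]), 'eef_pos': array([ 176.09145913, -599.25921347,  255.63675599]), 'tcp_rot': array([-3.14157527e+00,  1.24727079e-03, -1.28502472e+00]), 'contact_force': array([ 0.28656393, -0.31838269, -0.19883863]), 'wrist_torque': array([ 0.0135293 , -0.01096097, -0.01709931]), 'opening': 1.0021333955042202}
```

View pics/top0.png

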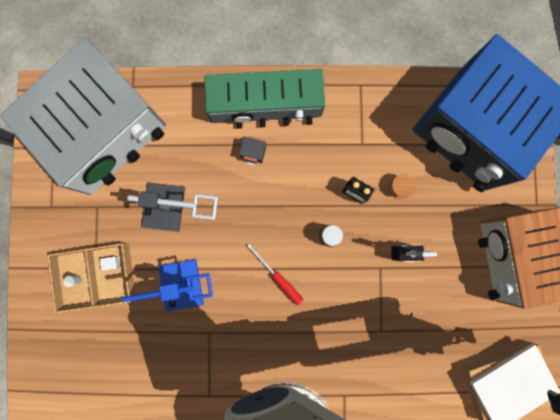

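View pics/side0.png

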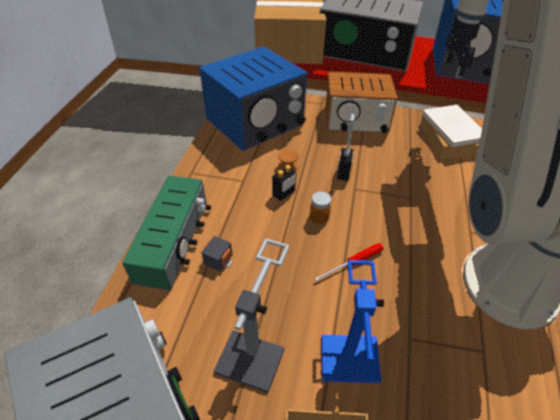

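The top view shows the grey stand at (163,205) with its eye at (205,207), and the blue decoy at (183,284). The hooked meter is at (410,253) with a pale plate at (430,254); its hookless double is at (358,189) with two brass terminals. I'll confirm with enlarged crops.

```bash
python3 - <<'E'
from h import *
t=cv2.imread("pics/top0.png");s=cv2.imread("pics/side0.png")
f=lambda im,x,y,w,h:cv2.resize(im[y:y+h,x:x+w],(400,300),interpolation=cv2.INTER_CUBIC)
cv2.imwrite("pics/crop.png",np.vstack([np.hstack([f(t,375,223,80,60),f(s,305,105,100,75)]),np.hstack([f(t,120,165,112,84),f(s,210,225,100,75)])]))
for p in[(160,205),(410,253),(183,284)]:print(p,np.round(onz("top",p,50)))
E
```

```text
(160, 205) [587. 315.  50.]
(410, 253) [ 463. -317.   50.]
(183, 284) [388. 254.  50.]
```

View pics/crop.png

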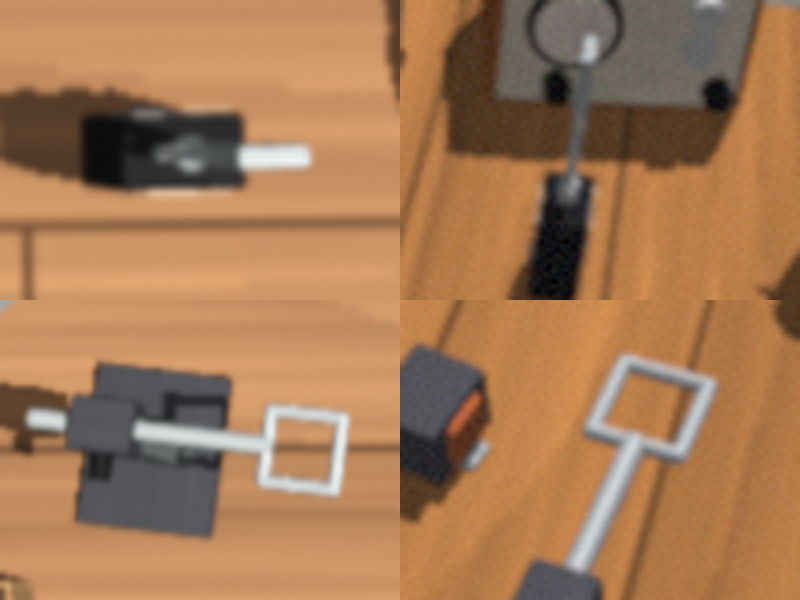

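```bash
python3 - <<'E'
from h import *
T=lambda x,y:(120+x/3.571,165+(y-300)/3.571);S=lambda x,y:(210+(x-400)/4,225+(y-300)/4)
top=[(343,411),(337,490),(267,410),(263,483)];side=[(626,361),(712,384),(590,429),(678,457)]
# top: outer-far(+x world), outer-near, inner-far, inner-near ; side outer-left(+x) ...
P=[]
for a,b in zip(top,side):
    p,e=tri(ray("top",T(*a)),ray("side",S(*b)));q=onz("top",T(*a),200);P.append(q);print(np.round(p),round(e,1),np.round(onz("top",T(*a),200)),np.round(onz("side",S(*b),200)))
o=(P[0]+P[1])/2;i=(P[2]+P[3])/2
a=np.arctan2(*(i-o)[1::-1]);b=P[0]-P[1];print("outer",o,"inner",i,"dir deg",np.degrees(a),"bar perp",np.degrees(np.arctan2(b[1],b[0]))+90)
st=[onz("top",T(x,y),200) for x,y in((40,418),(250,441))];d=st[0]-st[1];print("stem",st,np.degrees(np.arctan2(d[1],d[0])))
for x,y in((97,363),(231,378),(211,537),(77,522)):print("foot",np.round(onz("top",T(x,y),14)))
M=lambda x,y:(375+x/5,223+y/5)
print("plate",onz("top",M(240,157),206),onz("top",M(311,156),206),"side",onz("side",(305+(590-400)/4,105+42/4),206))
for x,y in((122,115),(243,115),(243,188),(122,188)):print("case",np.round(onz("top",M(x,y),76)))
E
```

```text
[589. 151. 199.] 6.4 [592. 151. 200.] [586. 152. 200.]
[543. 155. 198.] 2.3 [544. 155. 200.] [541. 157. 200.]
[592. 198. 202.] 0.9 [593. 198. 200.] [592. 196. 200.]
[548. 201. 197.] 0.0 [548. 200. 200.] [548. 203. 200.]
outer [567.90644627 153.08800584 200.        ] inner [570.57164275 199.16867701 200.        ] dir deg 86.68983607410664 bar perp 86.06014778552405
stem [array([588.86845697, 339.37698437, 200.        ]), array([573.9529957 , 208.43945019, 200.        ])] 83.50129002295026
foot [650. 361.  14.]
foot [638. 260.  14.]
foot [521. 274.  14.]
foot [533. 373.  14.]
plate [ 462.54993246 -297.64698149  206.        ] [ 462.63903053 -329.16570575  206.        ] side [ 460.84013251 -318.56737957  206.        ]
case [ 481. -283.   76.]
case [ 480. -343.   76.]
case [ 444. -342.   76.]
case [ 445. -282.   76.]
```

Request:
jog_arm:
  deltas:
    - {"gripper": -1,"translation": [0.2,0.2,0.2],"dr": [0,0,0.068]}
    - {"gripper": -1,"translation": [0.24,0.24,0.2],"dr": [0,0,0.068]}
    - {"gripper": -1,"translation": [0.24,0.24,0.1],"dr": [0,0,0.068]}
    - {"gripper": -1,"translation": [0.24,0.24,0.1],"dr": [0,0,0.068]}
    - {"gripper": -1,"translation": [0.24,0.24,0.1],"dr": [0,0,0.068]}
    - {"gripper": -1,"translation": [0.24,0.24,0.1],"dr": [0,0,0.068]}
    - {"gripper": -1,"translation": [0.24,0.24,0],"dr": [0,0,0.068]}
    - {"gripper": -1,"translation": [0.24,0.24,0],"dr": [0,0,0.068]}
    - {"gripper": -1,"translation": [0.24,0.24,0],"dr": [0,0,0.068]}
    - {"gripper": -1,"translation": [0.24,0.24,0],"dr": [0,0,0.068]}
    - {"gripper": -1,"translation": [0.24,0.24,0],"dr": [0,0,0.068]}
    - {"gripper": -1,"translation": [0.26,0.25,0],"dr": [0,0,0.068]}

```text
clock: 1.1
eef_pos: [462.8, -313.3, 336.1]
tcp_rot: [-3.141, 0.0, 0.002]
contact_force: [0.5, -1.6, -0.2]
opening: 1.003
```

```bash
python3 - <<'E'
from h import *
s=r.sense();print(s["clock"],s["eef_pos"],s["tcp_rot"],s["qpos"]);c=r.calibration("wrist");cv2.imwrite("pics/w1.png",r.grab_frame("wrist"));print(np.round(c["world_from_camera"],3).tolist(),np.round(c["mtx"],1).tolist(),c["k1"])
E
```

```text
1.1 [ 462.81214916 -313.26959908  336.07613306] [-3.14147870e+00  4.82654771e-04  1.84243209e-03] [-5.97624707e-01  1.81873972e-01  1.68231809e+00 -1.86164391e-04
  1.27786338e+00 -5.99413313e-01]
[[1.0, 0.002, 0.001, 462.938], [0.002, -0.957, -0.289, -239.279], [0.001, 0.289, -0.957, 453.213], [0.0, 0.0, 0.0, 1.0]] [[357.5, 0.0, 286.0], [0.0, 357.5, 211.8], [0.0, 0.0, 1.0]] -0.08474540913987891
```

View pics/w1.png

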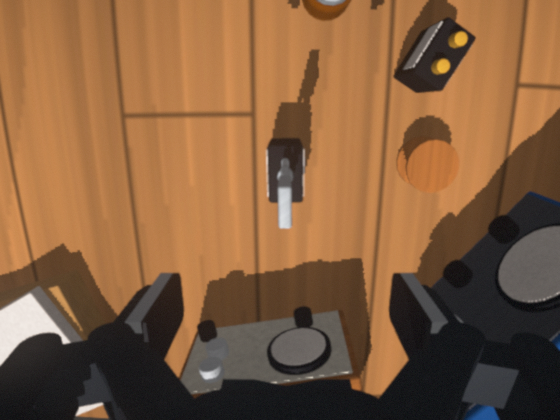

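Request:
jog_arm:
  deltas:
    - {"gripper": -1,"translation": [-0.4,0,-0.2],"dr": [0,0,0]}
    - {"gripper": -1,"translation": [-0.4,0,-0.2],"dr": [0,0,0]}
    - {"gripper": -1,"translation": [-0.4,0,-0.1],"dr": [0,0,0]}
    - {"gripper": -1,"translation": [0,0,0],"dr": [0,0,0]}

```text
clock: 1.48
eef_pos: [340.8, -312.0, 285.6]
tcp_rot: [-3.137, 0.008, -0.004]
contact_force: [-0.4, 0.8, -0.0]
opening: 1.0
```

```bash
python3 - <<'E'
from h import *
c=r.calibration("wrist");w=r.grab_frame("wrist");cv2.imwrite("pics/w2.png",w)
u,v=np.round(proj("wrist",(462,-313,110),c)).astype(int);print(u,v)
x,y=max(0,min(u-60,440)),max(0,min(v-60,300))
a=cv2.resize(w[y:y+120,x:x+120],(400,400),interpolation=cv2.INTER_CUBIC)
b=cv2.resize(cv2.imread("pics/w1.png")[125:245,225:345],(400,400),interpolation=cv2.INTER_CUBIC)
cv2.imwrite("pics/c2.png",np.hstack([a,b]));print(x,y)
for p in((0,-313,206),(0,-313,118)):
  for yy in(-297,-329):print(proj("wrist",(462,yy,p[2]),c)-[x,y])
E
```

```text
429 197
369 137
[122.65130745  74.12151993]
[114.24189889 123.9665801 ]
[65.44481577 43.80287021]
[61.2804174  80.97032947]
```

View pics/c2.png

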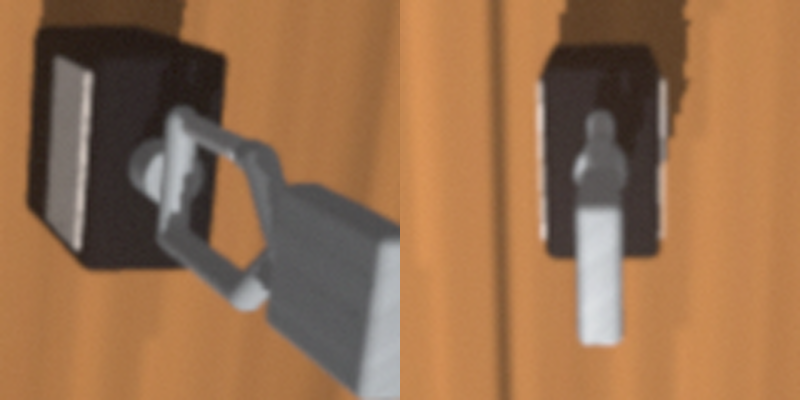

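```bash
python3 - <<'E'
import cv2,numpy as np
w=cv2.imread("pics/w2.png")[163:233,409:479]
a=cv2.convertScaleAbs(cv2.resize(w,(600,600),interpolation=cv2.INTER_CUBIC),alpha=1.4,beta=0)
cv2.imwrite("pics/c3.png",a)
E
```

```text
(no output)
```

View pics/c3.png

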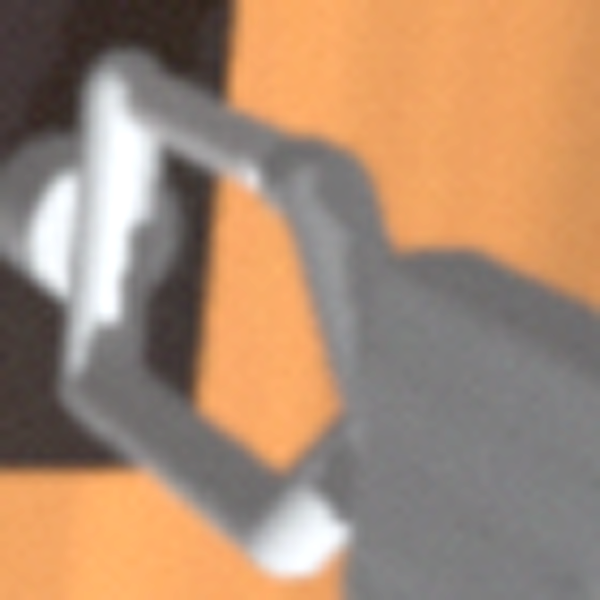

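The thinner bar with a step where it meets the nose (265,165) is on the +y side, so the gate faces world +y. That is already the direction for mounting. The wrist view puts the plate centre at (462.2,-311) and the top camera at (462.5,-313). They agree, so I'll grasp there.

Request:
jog_arm:
  deltas:
    - {"gripper": -1,"translation": [0.4,0,0],"dr": [0,0,0]}
    - {"gripper": -1,"translation": [0.4,0,0],"dr": [0,0,0]}
    - {"gripper": -1,"translation": [0.4,0,0],"dr": [0,0,0]}
    - {"gripper": -1,"translation": [0,0,0],"dr": [0,0,0]}
    - {"gripper": -1,"translation": [0,0,-0.2],"dr": [0,0,0]}

```text
clock: 1.95
eef_pos: [472.2, -315.8, 271.8]
tcp_rot: [3.138, -0.006, -0.002]
contact_force: [0.5, -0.4, -0.7]
opening: 1.0
```

Request:
jog_arm:
  deltas:
    - {"gripper": -1,"translation": [0,0,0],"dr": [0,0,0]}
    - {"gripper": -1,"translation": [0,0,0],"dr": [0,0,0]}
    - {"gripper": -1,"translation": [0,0,0],"dr": [0,0,0]}

```text
clock: 2.2
eef_pos: [467.8, -314.8, 269.5]
tcp_rot: [3.142, -0.0, -0.003]
contact_force: [0.0, 0.2, -0.0]
opening: 0.999
```

Request:
jog_arm:
  deltas:
    - {"gripper": -1,"translation": [-0.055,0.025,0],"dr": [0,0,0]}
    - {"gripper": -1,"translation": [0,0,-0.15],"dr": [0,0,0]}
    - {"gripper": -1,"translation": [0,0,-0.2],"dr": [0,0,0]}
    - {"gripper": -1,"translation": [0,0,-0.2],"dr": [0,0,0]}
    - {"gripper": -1,"translation": [0,0,-0.15],"dr": [0,0,0]}
    - {"gripper": -1,"translation": [0,0,-0.06],"dr": [0,0,0]}
    - {"gripper": -1,"translation": [0,0,0],"dr": [0,0,0]}
    - {"gripper": -1,"translation": [0,0,0],"dr": [0,0,0]}

```text
clock: 2.87
eef_pos: [462.3, -312.4, 193.9]
tcp_rot: [3.141, -0.001, -0.004]
contact_force: [0.4, -0.4, -0.5]
opening: 0.998
```

```bash
python3 - <<'E'
from h import *
s=r.sense();print(s["eef_pos"],s["tcp_rot"]);cv2.imwrite("pics/w4.png",r.grab_frame("wrist"))
E
```

```text
[ 462.27387955 -312.41336351  193.91429057] [ 3.14114514e+00 -6.63741973e-04 -3.52062762e-03]
```

View pics/w4.png

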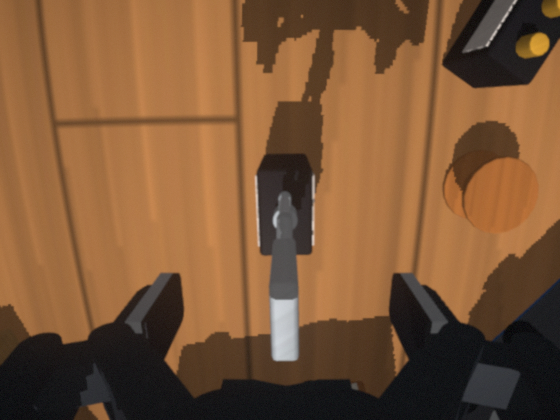

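The plate (285,325) sits midway between the pads (182 and 392), so I'll close on it.

Request:
jog_arm:
  deltas:
    - {"gripper": 0.3,"translation": [0,0,0],"dr": [0,0,0]}
    - {"gripper": 0.6,"translation": [0,0,0],"dr": [0,0,0]}
    - {"gripper": 1,"translation": [0,0,0],"dr": [0,0,0]}
    - {"gripper": 1,"translation": [0,0,0],"dr": [0,0,0]}
    - {"gripper": 1,"translation": [0,0,0],"dr": [0,0,0]}
    - {"gripper": 1,"translation": [0,0,0],"dr": [0,0,0]}
    - {"gripper": 1,"translation": [0,0,0],"dr": [0,0,0]}
    - {"gripper": 1,"translation": [0,0,0],"dr": [0,0,0]}
  squeeze: 85

```text
clock: 3.58
eef_pos: [462.2, -312.3, 193.2]
tcp_rot: [3.141, -0.0, -0.003]
contact_force: [-0.9, -1.2, 2.5]
opening: 0.101
```

Request:
jog_arm:
  deltas:
    - {"gripper": 1,"translation": [0,0,0.05],"dr": [0,0,0]}
    - {"gripper": 1,"translation": [0,0,0.1],"dr": [0,0,0]}
    - {"gripper": 1,"translation": [0,0,0.2],"dr": [0,0,0]}
    - {"gripper": 1,"translation": [0,0,0.25],"dr": [0,0,0]}
    - {"gripper": 1,"translation": [0,0,0.25],"dr": [0,0,0]}
    - {"gripper": 1,"translation": [0,0,0.2],"dr": [0,0,0]}
    - {"gripper": 1,"translation": [0,0,0.15],"dr": [0,0,0]}
    - {"gripper": 1,"translation": [0,0,0.1],"dr": [0,0,0]}
    - {"gripper": 1,"translation": [0,0,0],"dr": [0,0,0]}
    - {"gripper": 1,"translation": [0,0,0],"dr": [0,0,0]}

```text
clock: 4.42
eef_pos: [462.1, -312.1, 323.0]
tcp_rot: [3.141, -0.0, -0.003]
contact_force: [-0.7, 0.2, -3.4]
opening: 0.105
```

Request:
jog_arm:
  deltas:
    - {"gripper": 1,"translation": [0.02,0.08,0],"dr": [0,0,0]}
    - {"gripper": 1,"translation": [0.04,0.16,0],"dr": [0,0,-0.007]}
    - {"gripper": 1,"translation": [0.06,0.25,0],"dr": [0,0,-0.007]}
    - {"gripper": 1,"translation": [0.06,0.25,0],"dr": [0,0,-0.007]}
    - {"gripper": 1,"translation": [0.06,0.25,0],"dr": [0,0,-0.007]}
    - {"gripper": 1,"translation": [0.06,0.25,0],"dr": [0,0,-0.007]}
    - {"gripper": 1,"translation": [0.06,0.25,0],"dr": [0,0,-0.007]}
    - {"gripper": 1,"translation": [0.06,0.25,0],"dr": [0,0,-0.007]}
    - {"gripper": 1,"translation": [0.06,0.25,0],"dr": [0,0,-0.007]}
    - {"gripper": 1,"translation": [0.06,0.25,0],"dr": [0,0,-0.007]}
    - {"gripper": 1,"translation": [0.06,0.25,0],"dr": [0,0,-0.007]}
    - {"gripper": 1,"translation": [0.06,0.25,0],"dr": [0,0,-0.003]}

```text
clock: 5.42
eef_pos: [527.4, -36.3, 321.6]
tcp_rot: [-3.141, 0.003, -0.118]
contact_force: [0.9, 0.7, -3.7]
opening: 0.104
```

Request:
jog_arm:
  deltas:
    - {"gripper": 1,"translation": [0.05,0.22,0],"dr": [0,0,0]}
    - {"gripper": 1,"translation": [0.05,0.22,0],"dr": [0,0,0]}
    - {"gripper": 1,"translation": [0.05,0.2,-0.05],"dr": [0,0,0]}
    - {"gripper": 1,"translation": [0.05,0.2,-0.1],"dr": [0,0,0]}
    - {"gripper": 1,"translation": [0.04,0.15,-0.1],"dr": [0,0,0]}
    - {"gripper": 1,"translation": [0.04,0.12,-0.1],"dr": [0,0,0]}
    - {"gripper": 1,"translation": [0.03,0.1,-0.07],"dr": [0,0,0]}
    - {"gripper": 1,"translation": [0.01,0.05,-0.05],"dr": [0,0,0]}
    - {"gripper": 1,"translation": [0,0,0],"dr": [0,0,0]}
    - {"gripper": 1,"translation": [0,0,0],"dr": [0,0,0]}

```text
clock: 6.25
eef_pos: [559.9, 87.6, 275.6]
tcp_rot: [3.141, 0.001, -0.118]
contact_force: [0.2, 0.6, -3.5]
opening: 0.111
```

```bash
python3 - <<'E'
from h import *
s=r.sense();print(s["clock"],s["eef_pos"],s["tcp_rot"],s["contact_force"])
w=r.grab_frame("wrist");sd=r.grab_frame("side")
c=cv2.resize(sd[215:295,220:330],(560,407),interpolation=cv2.INTER_CUBIC)
w2=cv2.resize(w,(560,420))[:407]
cv2.imwrite("pics/s5.png",cv2.resize(np.hstack([w2,c]),(800,291)));cv2.imwrite("pics/w5.png",w)
cal=r.calibration("wrist");print(np.round(cal["world_from_camera"],3).tolist())
E
```

```text
6.25 [559.92405781  87.5792213  275.64999235] [ 3.14101236e+00  9.17080580e-04 -1.17689449e-01] [ 0.18575905  0.57871402 -3.49644351]
[[0.993, -0.113, -0.033, 569.139], [-0.118, -0.95, -0.288, 160.712], [0.002, 0.289, -0.957, 393.558], [0.0, 0.0, 0.0, 1.0]]
```

View pics/s5.png

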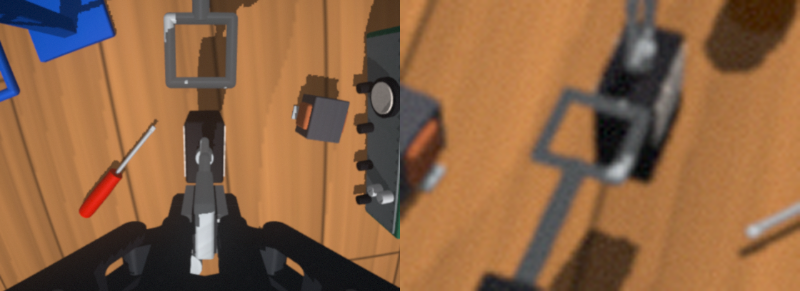

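The wrist view shows the outer eye bar from about (235,119) to (329,118), with the hook plane near u=285, so they line up. Next I'll measure the remaining distance.

```bash
python3 - <<'E'
from h import *
d=np.array([np.cos(1.4531),np.sin(1.4531),0]);n=np.array([-d[1],d[0],0]);t=r.sense()["eef_pos"]
for uv in((240,118.5),(325,118),(282,118),(240,28),(325,28)):
    p=onz("wrist",uv,200);print(uv,np.round(p,1),"ahead",round((p-t)@d,1),"left",round((p-t)@n,1))
E
```

```text
(240, 118.5) [544.5 156.5 200. ] ahead 67.0 left 23.8
(325, 118) [589.1 151.5 200. ] ahead 67.2 left -21.0
(282, 118) [566.5 154.1 200. ] ahead 67.1 left 1.6
(240, 28) [551.  200.7 200. ] ahead 111.6 left 22.5
(325, 28) [593.2 195.6 200. ] ahead 111.5 left -20.0
```

Request:
jog_arm:
  deltas:
    - {"gripper": 1,"translation": [0.0,0.05,0],"dr": [0,0,0]}
    - {"gripper": 1,"translation": [0.005,0.1,0],"dr": [0,0,0]}
    - {"gripper": 1,"translation": [0.01,0.1,0],"dr": [0,0,0]}
    - {"gripper": 1,"translation": [0.01,0.08,0],"dr": [0,0,0]}
    - {"gripper": 1,"translation": [0.005,0.05,0],"dr": [0,0,0]}
    - {"gripper": 1,"translation": [0,0,0],"dr": [0,0,0]}
    - {"gripper": 1,"translation": [0,0,0],"dr": [0,0,0]}
    - {"gripper": 1,"translation": [0,0,0],"dr": [0,0,0]}

```text
clock: 7.02
eef_pos: [563.1, 125.8, 275.9]
tcp_rot: [3.141, 0.0, -0.117]
contact_force: [0.2, -0.2, -3.2]
opening: 0.108
```

Request:
jog_arm:
  deltas:
    - {"gripper": 1,"translation": [0.001,0.01,0],"dr": [0,0,0]}
    - {"gripper": 1,"translation": [0.001,0.01,0],"dr": [0,0,0]}
    - {"gripper": 1,"translation": [0.001,0.01,0],"dr": [0,0,0]}
    - {"gripper": 1,"translation": [0.001,0.01,0],"dr": [0,0,0]}
    - {"gripper": 1,"translation": [0.001,0.01,0],"dr": [0,0,0]}
    - {"gripper": 1,"translation": [0.001,0.01,0],"dr": [0,0,0]}
    - {"gripper": 1,"translation": [0.001,0.01,0],"dr": [0,0,0]}
    - {"gripper": 1,"translation": [0.001,0.01,0],"dr": [0,0,0]}
    - {"gripper": 1,"translation": [0,0,0],"dr": [0,0,0]}
    - {"gripper": 1,"translation": [0,0,0],"dr": [0,0,0]}

```text
clock: 7.85
eef_pos: [564.0, 133.6, 276.0]
tcp_rot: [3.141, 0.0, -0.118]
contact_force: [-0.9, -3.3, -2.7]
opening: 0.104
```

Request:
jog_arm:
  deltas:
    - {"gripper": 1,"translation": [0.001,0.01,0],"dr": [0,0,0]}
    - {"gripper": 1,"translation": [0.001,0.01,0],"dr": [0,0,0]}
    - {"gripper": 1,"translation": [0.001,0.01,0],"dr": [0,0,0]}
    - {"gripper": 1,"translation": [0.001,0.01,0],"dr": [0,0,0]}
    - {"gripper": 1,"translation": [0.001,0.01,0],"dr": [0,0,0]}
    - {"gripper": 1,"translation": [0.001,0.01,0],"dr": [0,0,0]}
    - {"gripper": 1,"translation": [0.001,0.01,0],"dr": [0,0,0]}
    - {"gripper": 1,"translation": [0,0,0],"dr": [0,0,0]}

```text
clock: 8.52
eef_pos: [564.7, 141.0, 276.0]
tcp_rot: [3.142, 0.0, -0.118]
contact_force: [0.8, -4.2, -3.2]
opening: 0.105
```

Request:
jog_arm:
  deltas:
    - {"gripper": 1,"translation": [0.001,0.01,0],"dr": [0,0,0]}
    - {"gripper": 1,"translation": [0.001,0.01,0],"dr": [0,0,0]}
    - {"gripper": 1,"translation": [0.001,0.01,0],"dr": [0,0,0]}
    - {"gripper": 1,"translation": [0.001,0.01,0],"dr": [0,0,0]}
    - {"gripper": 1,"translation": [0.001,0.01,0],"dr": [0,0,0]}
    - {"gripper": 1,"translation": [0,0,0],"dr": [0,0,0]}

```text
clock: 9.02
eef_pos: [565.0, 146.1, 275.9]
tcp_rot: [-3.142, 0.0, -0.118]
contact_force: [0.8, -3.5, -5.9]
opening: 0.104
```

Request:
jog_arm:
  deltas:
    - {"gripper": 1,"translation": [0.001,0.01,0],"dr": [0,0,0]}
    - {"gripper": 1,"translation": [0.001,0.01,0],"dr": [0,0,0]}
    - {"gripper": 1,"translation": [0.001,0.01,0],"dr": [0,0,0]}
    - {"gripper": 1,"translation": [0.001,0.01,0],"dr": [0,0,0]}
    - {"gripper": 1,"translation": [0,0,0],"dr": [0,0,0]}

```text
clock: 9.43
eef_pos: [565.5, 150.1, 275.9]
tcp_rot: [-3.141, 0.0, -0.118]
contact_force: [-0.1, -3.1, -5.6]
opening: 0.108
```

Request:
jog_arm:
  deltas:
    - {"gripper": 1,"translation": [0.001,0.005,0],"dr": [0,0,0]}
    - {"gripper": 1,"translation": [0,0.005,0],"dr": [0,0,0]}
    - {"gripper": 1,"translation": [0,0,0],"dr": [0,0,0]}

```text
clock: 9.68
eef_pos: [565.6, 150.9, 275.9]
tcp_rot: [3.142, 0.0, -0.118]
contact_force: [-0.8, -4.3, -4.9]
opening: 0.107
```

Request:
jog_arm:
  deltas:
    - {"gripper": 1,"translation": [0.001,0.005,0],"dr": [0,0,0]}
    - {"gripper": 1,"translation": [0,0.005,0],"dr": [0,0,0]}
    - {"gripper": 1,"translation": [0,0.005,0],"dr": [0,0,0]}
    - {"gripper": 1,"translation": [0,0,0],"dr": [0,0,0]}

```text
clock: 10.02
eef_pos: [565.8, 152.4, 276.0]
tcp_rot: [-3.142, -0.0, -0.118]
contact_force: [-0.1, -4.0, -4.5]
opening: 0.108
```

Request:
jog_arm:
  deltas:
    - {"gripper": 1,"translation": [0,0,-0.01],"dr": [0,0,0]}
    - {"gripper": 1,"translation": [0,0,-0.02],"dr": [0,0,0]}
    - {"gripper": 1,"translation": [0,0,-0.02],"dr": [0,0,0]}
    - {"gripper": 1,"translation": [0,0,-0.02],"dr": [0,0,0]}
    - {"gripper": 1,"translation": [0,0,-0.02],"dr": [0,0,0]}
    - {"gripper": 1,"translation": [0,0,-0.02],"dr": [0,0,0]}
    - {"gripper": 1,"translation": [0,0,-0.02],"dr": [0,0,0]}
    - {"gripper": 1,"translation": [0,0,-0.02],"dr": [0,0,0]}
    - {"gripper": 1,"translation": [0,0,-0.02],"dr": [0,0,0]}
    - {"gripper": 1,"translation": [0,0,0],"dr": [0,0,0]}
    - {"gripper": 1,"translation": [0,0,0],"dr": [0,0,0]}

```text
clock: 10.93
eef_pos: [565.9, 152.8, 259.1]
tcp_rot: [-3.141, -0.0, -0.118]
contact_force: [0.5, -0.1, -2.6]
opening: 0.103
```

Request:
jog_arm:
  deltas:
    - {"gripper": 1,"translation": [0,0,-0.02],"dr": [0,0,0]}
    - {"gripper": 1,"translation": [0,0,-0.02],"dr": [0,0,0]}
    - {"gripper": 1,"translation": [0,0,-0.02],"dr": [0,0,0]}
    - {"gripper": 1,"translation": [0,0,-0.02],"dr": [0,0,0]}
    - {"gripper": 1,"translation": [0,0,-0.02],"dr": [0,0,0]}
    - {"gripper": 1,"translation": [0,0,-0.01],"dr": [0,0,0]}
    - {"gripper": 1,"translation": [0,0,0],"dr": [0,0,0]}
    - {"gripper": 1,"translation": [0,0,0],"dr": [0,0,0]}

```text
clock: 11.6
eef_pos: [565.8, 152.4, 248.0]
tcp_rot: [-3.142, 0.0, -0.118]
contact_force: [-0.2, -0.0, -3.6]
opening: 0.105
```

Request:
jog_arm:
  deltas:
    - {"gripper": 1,"translation": [0,0,-0.01],"dr": [0,0,0]}
    - {"gripper": 1,"translation": [0,0,0],"dr": [0,0,0]}
    - {"gripper": 1,"translation": [0,0,0],"dr": [0,0,0]}

```text
clock: 11.85
eef_pos: [565.9, 152.5, 247.2]
tcp_rot: [-3.141, -0.0, -0.118]
contact_force: [0.0, 1.0, -2.2]
opening: 0.105
```

Request:
jog_arm:
  deltas:
    - {"gripper": 1,"translation": [0,0,-0.005],"dr": [0,0,0]}
    - {"gripper": 1,"translation": [0,0,-0.005],"dr": [0,0,0]}
    - {"gripper": 1,"translation": [0,0,0],"dr": [0,0,0]}
    - {"gripper": 1,"translation": [0,0,0],"dr": [0,0,0]}

```text
clock: 12.18
eef_pos: [566.1, 152.6, 246.4]
tcp_rot: [-3.141, -0.001, -0.118]
contact_force: [0.2, 2.2, 1.4]
opening: 0.107
```

```bash
python3 - <<'E'
from h import *
s=r.sense();print(s["contact_force"],s["wrist_torque"])
sd=r.grab_frame("side");w=r.grab_frame("wrist")
cv2.imwrite("pics/s6.png",np.hstack([cv2.resize(sd[205:295,225:325],(400,360),interpolation=cv2.INTER_CUBIC),cv2.resize(w[60:420,80:480],(400,360))]))
E
```

```text
[0.24608905 2.18912099 1.38816862] [0.38035182 0.00624926 0.00755488]
```

View pics/s6.png

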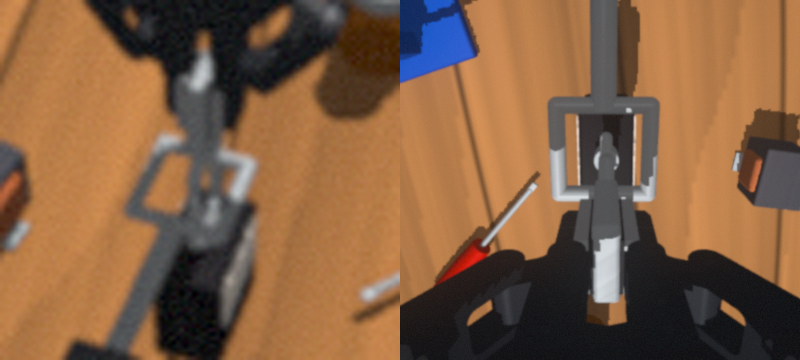

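The hook is round the outer bar and the bar carries the weight. A small +y push of 2.2 N shows the bar sitting slightly off the apex, so I'll shift to centre it.

Request:
jog_arm:
  deltas:
    - {"gripper": 1,"translation": [0,0.01,0],"dr": [0,0,0]}
    - {"gripper": 1,"translation": [0,0.005,0],"dr": [0,0,0]}
    - {"gripper": 1,"translation": [0,0,0],"dr": [0,0,0]}
    - {"gripper": 1,"translation": [0,0,0],"dr": [0,0,0]}
    - {"gripper": 1,"translation": [0,0,0],"dr": [0,0,0]}

```text
clock: 12.7
eef_pos: [565.6, 153.8, 245.7]
tcp_rot: [3.141, 0.001, -0.118]
contact_force: [0.4, 1.3, -2.2]
opening: 0.108
```

Request:
jog_arm:
  deltas:
    - {"gripper": 1,"translation": [0,0.008,0],"dr": [0,0,0]}
    - {"gripper": 1,"translation": [0,0,-0.008],"dr": [0,0,0]}
    - {"gripper": 1,"translation": [0,0,0],"dr": [0,0,0]}
    - {"gripper": 1,"translation": [0,0,0],"dr": [0,0,0]}

```text
clock: 13.03
eef_pos: [565.5, 154.6, 245.0]
tcp_rot: [3.141, 0.001, -0.118]
contact_force: [-0.5, 0.8, -2.9]
opening: 0.106
```

Request:
jog_arm:
  deltas:
    - {"gripper": 1,"translation": [0,0.003,-0.006],"dr": [0,0,0]}
    - {"gripper": 1,"translation": [0,0,0],"dr": [0,0,0]}
    - {"gripper": 1,"translation": [0,0,0],"dr": [0,0,0]}

```text
clock: 13.28
eef_pos: [565.7, 154.9, 244.7]
tcp_rot: [3.141, 0.0, -0.118]
contact_force: [-0.7, -0.5, -0.1]
opening: 0.103
```

Request:
jog_arm:
  deltas:
    - {"gripper": 1,"translation": [0,0,0],"dr": [0,0,0]}
    - {"gripper": 1,"translation": [0,0,0],"dr": [0,0,0]}

```text
clock: 13.45
eef_pos: [565.8, 154.9, 244.7]
tcp_rot: [3.142, 0.0, -0.118]
contact_force: [-0.7, 0.2, -0.6]
opening: 0.107
```

Request:
jog_arm:
  deltas:
    - {"gripper": 1,"translation": [0,0,0],"dr": [0,0,0]}
    - {"gripper": 1,"translation": [0,0,0],"dr": [0,0,0]}
    - {"gripper": 0.75,"translation": [0,0,0],"dr": [0,0,0]}
    - {"gripper": 0.7,"translation": [0,0,0],"dr": [0,0,0]}
    - {"gripper": 0.6,"translation": [0,0,0],"dr": [0,0,0]}
    - {"gripper": 0.5,"translation": [0,0,0],"dr": [0,0,0]}
    - {"gripper": 0.3,"translation": [0,0,0],"dr": [0,0,0]}
    - {"gripper": 0,"translation": [0,0,0],"dr": [0,0,0]}
    - {"gripper": 0,"translation": [0,0,0],"dr": [0,0,0]}
    - {"gripper": 0,"translation": [0,0,0],"dr": [0,0,0]}
  squeeze: 20

```text
clock: 14.28
eef_pos: [565.8, 154.9, 244.6]
tcp_rot: [-3.142, -0.0, -0.118]
contact_force: [-0.2, 0.7, -0.5]
opening: 0.498
```

Request:
jog_arm:
  deltas:
    - {"gripper": 0,"translation": [0,0,0.05],"dr": [0,0,0]}
    - {"gripper": 0,"translation": [0,0,0.15],"dr": [0,0,0]}
    - {"gripper": 0,"translation": [0,0,0.2],"dr": [0,0,0]}
    - {"gripper": 0,"translation": [0,0,0.2],"dr": [0,0,0]}
    - {"gripper": 0,"translation": [0,0,0.2],"dr": [0,0,0]}
    - {"gripper": 0,"translation": [0,-0.2,0.1],"dr": [0,0,0]}
    - {"gripper": 0,"translation": [0,-0.3,0],"dr": [0,0,0]}
    - {"gripper": 0,"translation": [0,-0.3,0],"dr": [0,0,0]}
    - {"gripper": 0,"translation": [0,-0.2,0],"dr": [0,0,0]}
    - {"gripper": 0,"translation": [0,0,0],"dr": [0,0,0]}
    - {"gripper": 0,"translation": [0,0,0],"dr": [0,0,0]}
    - {"gripper": 0,"translation": [0,0,0],"dr": [0,0,0]}

```text
clock: 15.28
eef_pos: [565.8, 55.4, 334.9]
tcp_rot: [-3.141, -0.0, -0.118]
contact_force: [-0.3, 0.4, 0.2]
opening: 0.5
```

```bash
python3 - <<'E'
from h import *
s=r.sense();print(s["clock"],s["eef_pos"],s["contact_force"])
sd=r.grab_frame("side");tp=r.grab_frame("top");w=r.grab_frame("wrist")
d=0
for _ in range(10):
    x=r.grab_frame("side");d=max(d,cv2.absdiff(cv2.GaussianBlur(x,(5,5),0),cv2.GaussianBlur(sd,(5,5),0))[205:320,225:325].max())
print("motion",d)
f=lambda im,x,y,a,b:cv2.resize(im[y:y+b,x:x+a],(400,300),interpolation=cv2.INTER_CUBIC)
cv2.imwrite("pics/s7.png",np.vstack([np.hstack([f(sd,215,205,120,90),f(tp,170,170,80,60)]),np.hstack([f(w,0,0,560,420),f(w,180,0,200,150)])]))
E
```

```text
15.2833 [565.82492961  55.37581445 334.85728468] [-0.31088041  0.35876911  0.17924563]
motion 14
```

View pics/s7.png

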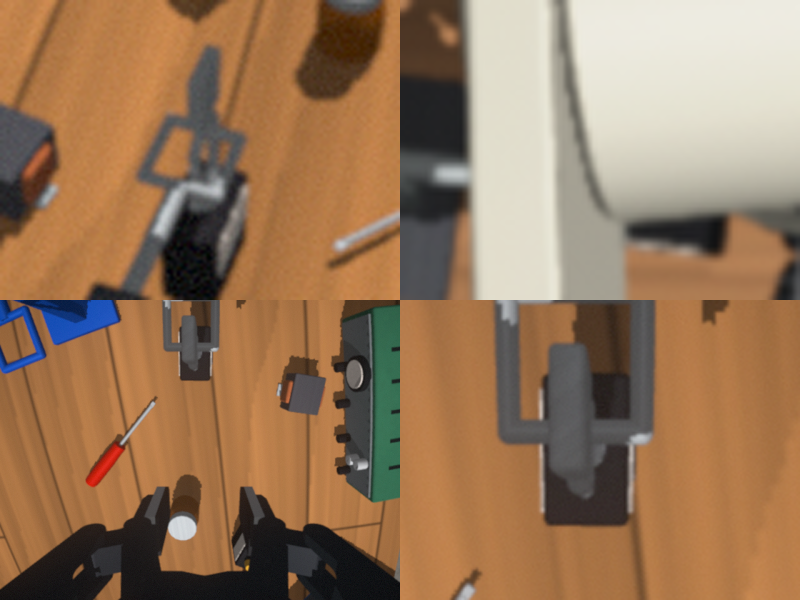

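The meter hangs from the outer bar, upright and clear of the gripper. I'll let any sway die out before handing in.

Request:
jog_arm:
  deltas:
    - {"gripper": 0,"translation": [0,0,0.1],"dr": [0,0,0]}
    - {"gripper": 0,"translation": [0,0,0],"dr": [0,0,0]}
    - {"gripper": 0,"translation": [0,0,0],"dr": [0,0,0]}
    - {"gripper": 0,"translation": [0,0,0],"dr": [0,0,0]}
    - {"gripper": 0,"translation": [0,0,0],"dr": [0,0,0]}
    - {"gripper": 0,"translation": [0,0,0],"dr": [0,0,0]}
    - {"gripper": 0,"translation": [0,0,0],"dr": [0,0,0]}
    - {"gripper": 0,"translation": [0,0,0],"dr": [0,0,0]}
    - {"gripper": 0,"translation": [0,0,0],"dr": [0,0,0]}
    - {"gripper": 0,"translation": [0,0,0],"dr": [0,0,0]}
    - {"gripper": 0,"translation": [0,0,0],"dr": [0,0,0]}
    - {"gripper": 0,"translation": [0,0,0],"dr": [0,0,0]}

```text
clock: 16.93
eef_pos: [565.8, 54.9, 344.6]
tcp_rot: [3.142, 0.0, -0.118]
contact_force: [0.7, 0.6, -0.3]
opening: 0.501
```

Request:
jog_arm:
  deltas:
    - {"gripper": 0,"translation": [0,0,0],"dr": [0,0,0]}
    - {"gripper": 0,"translation": [0,0,0],"dr": [0,0,0]}
    - {"gripper": 0,"translation": [0,0,0],"dr": [0,0,0]}
    - {"gripper": 0,"translation": [0,0,0],"dr": [0,0,0]}
    - {"gripper": 0,"translation": [0,0,0],"dr": [0,0,0]}
    - {"gripper": 0,"translation": [0,0,0],"dr": [0,0,0]}
    - {"gripper": 0,"translation": [0,0,0],"dr": [0,0,0]}
    - {"gripper": 0,"translation": [0,0,0],"dr": [0,0,0]}
    - {"gripper": 0,"translation": [0,0,0],"dr": [0,0,0]}
    - {"gripper": 0,"translation": [0,0,0],"dr": [0,0,0]}
    - {"gripper": 0,"translation": [0,0,0],"dr": [0,0,0]}
    - {"gripper": 0,"translation": [0,0,0],"dr": [0,0,0]}

```text
clock: 17.93
eef_pos: [565.7, 54.9, 344.6]
tcp_rot: [3.142, 0.0, -0.118]
contact_force: [-0.4, -0.7, -0.5]
opening: 0.498
```

```bash
python3 - <<'E'
from h import *
g=lambda:cv2.GaussianBlur(r.grab_frame("side"),(5,5),0)
a=g();d=[cv2.absdiff(g(),a) for _ in range(10)]
print("meter",[int(x[205:320,225:325].max()) for x in d],"static ref",[int(x[250:365,100:200].max()) for x in d])
w=r.grab_frame("wrist");cv2.imwrite("pics/s8.png",cv2.resize(w[0:180,160:400],(800,600),interpolation=cv2.INTER_CUBIC))
E
```

```text
meter [6, 8, 6, 7, 7, 7, 7, 7, 5, 6] static ref [5, 5, 5, 5, 5, 5, 6, 5, 5, 5]
```

View pics/s8.png

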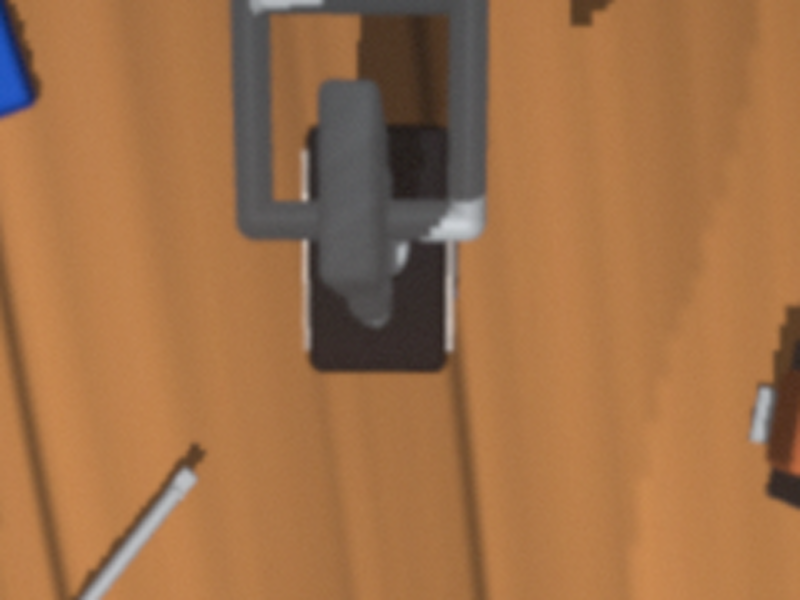

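The meter region shows only about image-noise differences, and the offset between plate and case fits the perspective of an upright meter. I'm handing it in.

```bash
python3 -c "
from rig import r
print(r.sign_off())"
```

```text
the job is handed in; nothing more can be done
None
```

The hooked meter is hanging from the outer bar of the grey stand's eye, and I handed the job in at about 18.5 s on the robot's clock. No verdict was given.

**What I did:** I gripped the plate at 85 N, carried the meter over, and pressed the gate onto the bar slowly. The force readings between steps showed no more than about 4–5 N. I then lowered the hook until that force vanished, which I took as the gate snapping shut. Next I set the roof on the bar, shifted about 2.5 mm to centre it, released and backed away.

**Last checks:**
- **Weight:** the load on the wrist fell to about 0 before I released, so the stand was carrying the meter.
- **Height:** the underside is about 51.5 mm above the table, worked out from the gripper height.
- **Stillness and tilt:** in the pictures it looks upright, and changes between frames were about the same as image noise (5–8 against 5–6 for a fixed area).
- **Robot:** the gripper was clear, about 100 mm back and 100 mm up.

**Not confirmed:** I never saw the gate itself shut in a picture; that rests on the force disappearing as I lowered the hook. I did not measure the bystanders afterwards, but nothing was touched on the way as far as I could see.

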